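# Stow the discs and tape and shut the bench cabinet

## Task

Put the sanding supplies away in the low bench cabinet: push the carton of sanding discs that sticks out of it fully in, and get the roll of grey tape that lies in front of it inside too, flat on the bench beside the carton, so that neither sticks out past the front of the cabinet's body. Only then swing the blue door shut and press it until its catch clicks and holds it closed. Leave the other things, including the green tape on the cabinet's roof, where they are.

Things in the scene. Friction and masses are not known exactly. Their poses are not given: they have to be found in the camera images.
- cabinet: Low grey sheet-steel cabinet screwed to the bench: 185 mm deep (x), 270 wide (y), 94 high. Origin at the centre of its underside; x points from its open front to its back, y to the left of one who looks in, z up. No bottom or sill: contents stand on the bench (z = 0) and slide straight in. Walls 5 mm: inside, y is -130 to +130 mm and x -92.5 (front plane) to +87.5 mm (back wall).
- cabinet_front (a point): Middle of the cabinet's front plane at bench level (cabinet frame x -92.5, y 0); nothing may stick out past this plane. The roof's underside is 91 mm above the bench and its front edge lies in this plane, so an upright finger that reaches above the roof can push a thing flush but not deeper; a finger tilted forward can.
- cabinet_door (a joint): Hinge of the blue door (rad): 0 shut and seated, 1.48 to 1.78 at the start, 1.9 at its stop; grows as the door swings open, away from the cabinet's front and to its left. Moves easily (0.06 N m), stays where left. Shutting, the strike meets the catch's sprung roller at about 0.05 rad; riding past it takes up to 8 N at the strike; from about 0.02 rad the roller pulls the door in to 0 and holds it.
- door_hinge (a point): Point on the vertical hinge line, at the left front edge of the cabinet (cabinet frame x -92.5, y +135 mm), 48 mm above the bench. Seen from above, the door turns clockwise as it opens.
- door_push (a point): Point on the door's outer face, 165 mm from the hinge line, 48 mm above the bench; riding over the catch takes about 11 N here. The door is a steel pan 270 mm wide, 4 to 92 mm above the bench; shut, its outer face stands 20 mm in front of the cabinet's front plane. The face is flat but for a vertical steel bow handle 238 mm from the hinge, standing 21 mm off it.
- door_free_edge (a point): Point on the outer face at the door's free edge, 270 mm from the hinge line, 48 mm above the bench. On the inner side a steel strike, 235 mm from the hinge and 75 mm above the bench, stands 39 mm off the panel; it enters the catch under the cabinet's roof, above the carton.
- carton: Blue, white and yellow closed card carton of sanding discs, 118 mm wide (its x) by 150 mm long (its y), 66 mm high, about 0.28 kg, standing flat on the bench. Origin at the centre of its underside; its y axis points out of the cabinet. It starts in the right part (cabinet y about -53 mm) of the cabinet with 30 to 65 mm of its length sticking out, up to 0.1 rad askew.
- carton_front_left (a point): Left front vertical edge of the carton (the end that sticks out of the cabinet; left as one looks into it), at mid height, 33 mm up.
- carton_front_right (a point): Right front vertical edge of the carton (the end that sticks out of the cabinet; right as one looks into it), at mid height, 33 mm up.
- tape_roll: Roll of grey tape lying flat on the bench in front of the cabinet, inside the swing of the door: a ring about 98 mm across and 48 mm high with a through hole of 60 mm clear diameter, about 0.12 kg. Origin at the centre of its underside. It belongs in the left part (hinge side) of the cabinet, beside the carton.
- green_tape: Bystander: roll of green tape, 96 mm across, 22 mm high, lying on the rear half of the cabinet's roof. Origin at the centre of its underside.
- tape_measure: Bystander: yellow tape measure, 35x70x66 mm, standing on the bench. Origin at the centre of its underside.
- screw_tin: Bystander: open white tin of screws, 68 mm across, 49 mm high. Origin at the centre of its underside.
There are look-alikes about, which are no part of the job. Leave any purple look-alike of the tape_roll alone.

How it is judged (in metres and radians):
On the way:
1. the carton and the grey roll stand flat on the bench inside the cabinet, neither sticking out more than 6 mm past the front of its body, while the door is still open (more than 0.6 rad) (x of each of carton_front_left, carton_front_right in the frame of cabinet above -0.0985 m and x of carton in the frame of cabinet below 0.06 m and x of tape_roll in the frame of cabinet between -0.049 and 0.08 m and y of tape_roll in the frame of cabinet between -0.13 and 0.13 m and height (world z) of each of tape_roll, carton below 0.02 m and angle between each of carton, tape_roll's own z axis and vertical below 0.15 rad and value of joint cabinet_door above 0.6 rad), for 0.2 s.
At the end, for the whole second after the job is handed in: The carton and the grey roll stand flat on the bench inside the cabinet, neither more than 6 mm out of its front plane and both at rest; the door is seated on its catch (joint under 0.015 rad); the green tape, the tape measure and the tin are within 30 mm of where they started (x of each of carton_front_left, carton_front_right in the frame of cabinet above -0.0985 m and x of carton in the frame of cabinet below 0.06 m and x of tape_roll in the frame of cabinet between -0.049 and 0.08 m and y of tape_roll in the frame of cabinet between -0.13 and 0.13 m and height (world z) of each of tape_roll, carton below 0.02 m and angle between each of carton, tape_roll's own z axis and vertical below 0.15 rad and value of joint cabinet_door below 0.015 rad and linear speed of each of carton, tape_roll below 0.02 m/s and distance of each of green_tape, tape_measure, screw_tin from where it was at the start of the episode below 0.03 m); the robot touches nothing.
It fails at once if the green tape on the roof is shifted by more than 30 mm (distance of green_tape from where it was at the start of the episode above 0.03 m).
It fails at once if the tape measure is shifted by more than 30 mm (distance of tape_measure from where it was at the start of the episode above 0.03 m).
It fails at once if the tin of screws is shifted by more than 30 mm (distance of screw_tin from where it was at the start of the episode above 0.03 m).
It also fails if it takes over 64 s, if anything falls off the work surface, if the arm or the gripper's body presses on something with over 40 N, if the wrist force passes 120 N, or if a joint passes its speed limit or range.

## Robot

A 6-joint arm with a two-finger parallel gripper is mounted at the origin on a cart in front of the work surface, level with it; the furniture and walls round the work are solid. World frame = base frame: x ahead of the robot, y to its left, z up, the work surface at z = 0. Lengths are in m, angles in degrees, forces in N, time in s.
With the tool pointing down it reaches from about 0.25 to 0.725 m from the base axis. Payload 9.7 kg.
Tool frame: the origin (TCP) lies on the centre line of the jaws, within the pads' length; the fingertips stand 19 mm ahead of it and the grasp point (between the pads) is the TCP (bot.tcp_to_tips is the z of the fingertips in the tool frame, in m); z points along the fingers, y is the line along which they close (so a half turn about z gives the same grasp; the last joint's range is limited). The gripper opens to 85 mm and grips with 20 to 120 N. Pads are 22 mm wide; open, the fingers measure 114 mm over their backs; the gripper's body (76 mm by 85 mm) begins 54 mm behind the grasp point. The pads swing forward as they close: fully open they stand 13 mm farther back than shut.
Start: joints at [-76.604, 4.979, 10.078, 95.1, 0, 90], TCP at [0.127, -0.535, 0.25] pointing down, gripper open.
Joint ranges: [-179.16, 179.16], [-48.56, 103.87], [-65.8, 70.77], [-126.05, 130.52], [-82.76, 87.17], [-180, 180]. Speed limits (degrees/s): [127.2, 127.2, 147.25, 180, 180, 180].

## Interface

Orientations are given as [roll, pitch, yaw] about the fixed x, y, z axes, in that order (R = Rz(yaw) Ry(pitch) Rx(roll)).
In Python, from workcell import bot gives the robot as it stands. The module is installed in compiled form; this text tells all that it offers.
- The arm moves only by the tool play_rows, never from a script. Its argument "increments" is a list of rows, each an object with "slide": the shift along the tool's x, y, z in mm, a list of three; "angular": the turn, a rotation vector about the tool's x, y, z in degrees, a list of three; "claw": the opening, from -1 (shut) to 1 (fully open). In form: [{"slide": [x, y, z], "angular": [rx, ry, rz], "claw": claw}, ...]. A call has 1 to 8 rows; each row shifts and turns the commanded pose from where the row before left it, along the tool's axes as they then stand; what a row does not reach is not made up. A row lasts 1/10 s, in which the tool goes at most 50 mm and 8.59 degrees, less where a joint would pass 70% of its speed; a pose out of reach is approached as far as the arm can. A call is refused whole if a number of a shift passes 50 or a number of a turn 8.59, either way. A call with a gripper value outside its range is refused whole. The fingers move at their own pace and stop on an object; "squeeze" is the grip in N (left out, the last holds). Time passes only in rows, so rows that do not move let the fingers close. It gives the time, the measured TCP pose, the force, the opening and the grip force at its end, in the units of the state.
- bot.get_obs(): the state, without advancing time (a new reading comes with each control period).
- bot.camera(name): name is "scene" or "top" or "wrist"; returns the picture (420x560x3 uint8, red, green, blue); there is no depth.
- bot.camera_info(name): a dict with "fovy" (degrees; the focal length in pixels is half the picture's height over the tangent of half this angle, whatever the lens; pixels are square), "cx", "cy" (the principal point, pixels), "R" (3x3) and "t" (3): a world point X has camera coordinates R X + t. Camera axes: x right, y down, z forward; pixel columns grow to the right and rows downward; lengths in m; the calibration is good to about 2 mm. A picture is of the moment at which its call begins: read the wrist's pose just before it. camera_info takes no time and is no camera call; for the wrist camera it gives the pose at the moment of the call.
- bot.job_done(): hands the job in; it is judged then, once.
The state is a dict: "time": time; "q": joint angles; "qd": joint speeds; "joint_efforts": joint torques, N m; "ee_pos": TCP position; "tcp_rot": TCP orientation; "wrist_force": force on the tool from outside, world axes, zero at the start; "torque": the same for the moment, N m; "opening": finger opening in m; "grasp_force": force on a finger pad.
Only numpy, scipy, OpenCV 4.12 (cv2) and the standard library are available. Lean on these libraries where they do the work, as an engineer would, in place of code of your own. Each camera call takes 0.05 s, during which the arm holds its last target. There are 200 camera calls.

## Working session

There is one attempt and no reset: what is moved stays moved. The work goes in short steps, Python scripts to look and compute and a tool call to move; the robot and the scene stay as the last step left them, time stands still between calls to the robot, and variables do not carry over. Pictures are saved under pics/ and viewed, at most 11 in all, crops included, and the job is handed in when it is done.

Besides the shell and the picture viewer there is one more tool, called after "Call:" as name(argument=value, ...) on one line, values as JSON. play_rows: Moves the arm, as the interface text tells. Its arguments: {"type":"object","properties":{"increments":{"type":"array"},"squeeze":{"type":"number"}},"required":["increments"]}

```bash
mkdir -p pics
cat > h.py <<'E'
import numpy as np, cv2
from workcell import bot
def K(n):
    i=bot.camera_info(n); f=210/np.tan(np.radians(i["fovy"]/2)); return f,i["cx"],i["cy"],np.array(i["R"]),np.array(i["t"])
def ray(n,u,v,z):
    f,cx,cy,R,t=K(n); o=-R.T@t; d=R.T@np.array([(u-cx)/f,(v-cy)/f,1]); return (o+d*(z-o[2])/d[2]).round(4)
def proj(n,X):
    f,cx,cy,R,t=K(n); c=R@np.array(X)+t; return (f*c[:2]/c[2]+[cx,cy]).round(1)
def snap(n,name):
    im=bot.camera(n)[:,:,::-1].copy(); cv2.imwrite(f"pics/{name}.png",im); return im
E
python3 - <<'E'
from h import *
a=snap("top","t0"); b=snap("scene","s0")
for n in("top","scene"):
    i=bot.camera_info(n); print(n,i["fovy"],-np.array(i["R"]).T@np.array(i["t"]),np.array(i["R"])[2])
o=bot.get_obs(); print(o["time"],o["ee_pos"],o["tcp_rot"],o["opening"])
E
```

```text
top 55.109285647943835 [ 0.38977161 -0.27435301  1.0406172 ] [ 0.16126829 -0.02345586 -0.98663183]
scene 51.615795459465986 [-0.06895062 -0.92684161  0.4856871 ] [ 0.62940689  0.65074363 -0.42471131]
0.1 [ 0.12739019 -0.53485236  0.24965423] [-1.79931437e+02 -1.24297427e-03  1.33952102e+01] 0.08535574576946044
```

View pics/t0.png

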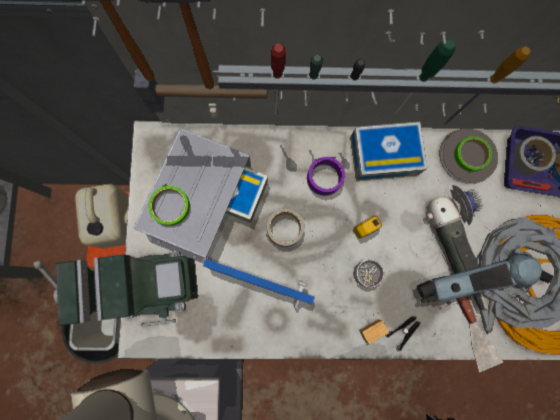

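View pics/s0.png

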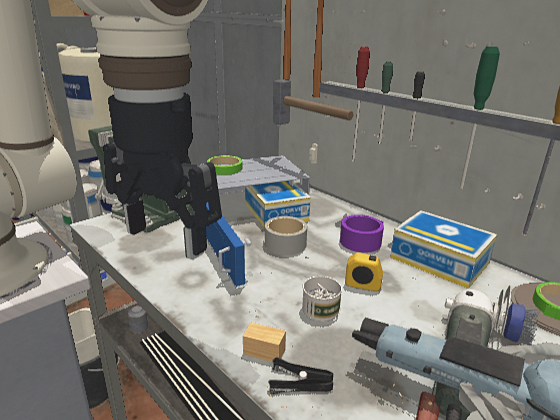

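The top view shows the cabinet at about (195,195) with its front facing image right. The blue door at (207,263)-(312,300) is open, and the carton sticks out at (245,193). Roll candidates are grey (285,228), purple (325,176), and green on the roof (170,206). The grey one in front of the cabinet fits. I'll confirm it in an enlarged crop.

Run:
```python
from h import *
a=cv2.imread("pics/t0.png")
cv2.imwrite("pics/c0.png",cv2.resize(a[120:320,130:390],None,fx=3,fy=3,interpolation=cv2.INTER_CUBIC))
```

```text
(no output)
```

View pics/c0.png

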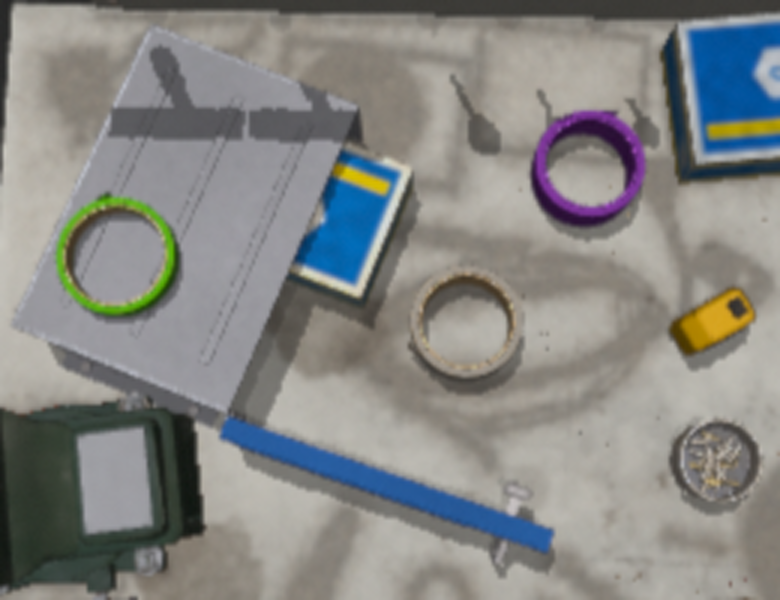

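The crop confirms it. The grey roll's top ring is centred at about (467,318) in the crop, the carton's front top corners are at (412,160) and (362,298), and the door runs from (225,425) to (550,540).

```bash
cat >> h.py <<'E'
def C(u,v): return u/3+130-.33,v/3+120-.33
E
python3 - <<'E'
from h import *
P=lambda u,v,z:ray("top",*C(u,v),z)
fr,fl,br,bl=[P(u,v,.094)[:2] for u,v in((358,105),(222,412),(152,27),(15,325))]
print("roof",fr,fl,br,bl,np.linalg.norm(fr-fl),np.linalg.norm(fr-br))
x1=(br-fr)+(bl-fl); yaw1=np.degrees(np.arctan2(x1[1],x1[0])); y1=(fl-fr)+(bl-br); yaw2=np.degrees(np.arctan2(-y1[0],y1[1]))
print("yaw",yaw1,yaw2); c=(fr+fl+br+bl)/4
y=np.radians((yaw1+yaw2)/2); R=np.array([[np.cos(y),-np.sin(y)],[np.sin(y),np.cos(y)]])
np.savez("cab.npz",c=c,R=R); L=lambda p:(R.T@(p[:2]-c)).round(4)
print("c",c)
for n,u,v,z in(("cartR",412,160,.066),("cartL",362,298,.066),("roll",467,323,.048),("purple",588,168,.048),("doorH",222,430,.092),("doorF",550,548,.092),("doorFi",553,528,.092),("green",117,256,.116),("tm",715,318,.066),("tin",715,462,.049),("handle",503,565,.07),("machine",198,470,.1)):
    p=P(u,v,z); print(n,p,L(p))
# roll via mask/circle
E
```

```text
roof [ 0.6959 -0.2289] [ 0.446  -0.1279] [ 0.7595 -0.0592] [0.5124 0.0362] 0.26953851301808424 0.1812265157199685
yaw 68.72133687916107 68.43750404802833
c [ 0.60345 -0.09495]
cartR [ 0.6581 -0.2733  0.066 ] [-0.1461 -0.116 ]
cartL [ 0.5414 -0.2339  0.066 ] [-0.152  0.007]
roll [ 0.5242 -0.3205  0.048 ] [-0.2389 -0.0086]
purple [ 0.6582 -0.4229  0.048 ] [-0.2853 -0.1707]
doorH [ 0.4321 -0.1281  0.092 ] [-0.0934  0.1474]
doorF [ 0.3439 -0.3833  0.092 ] [-0.3632  0.1363]
doorFi [ 0.3591 -0.3857  0.092 ] [-0.3599  0.1213]
green [ 0.5643 -0.0459  0.116 ] [0.0314 0.0544]
tm [ 0.5282 -0.5231  0.066 ] [-0.4261 -0.0863]
tin [ 0.4116 -0.524   0.049 ] [-0.4695  0.0219]
handle [ 0.3295 -0.3486  0.07  ] [-0.3362  0.1624]
machine [ 0.4011 -0.1121  0.1   ] [-0.0899  0.1821]
```

Call:
play_rows(increments=[{"slide":[0,0,0],"angular":[0,0,-7.9],"claw":-0.5},{"slide":[0,0,0],"angular":[0,0,-7.9],"claw":-0.5},{"slide":[0,0,0],"angular":[0,0,-7.9],"claw":-0.5},{"slide":[0,0,0],"angular":[0,0,-7.9],"claw":-0.5},{"slide":[0,0,0],"angular":[0,0,-7.9],"claw":-0.5},{"slide":[0,0,0],"angular":[0,0,-7.9],"claw":-0.5},{"slide":[0,0,0],"angular":[0,0,-7.8],"claw":-0.5}])

```text
time: 0.8
ee_pos: [0.1274, -0.5349, 0.2499]
tcp_rot: [-180.0, -0.0, 68.9]
wrist_force: [-0.1, -0.8, 0.4]
opening: 0.0216
grasp_force: 0.0
```

Call:
play_rows(increments=[{"slide":[32,29,0],"angular":[0,0,0],"claw":-0.5},{"slide":[32,29,0],"angular":[0,0,0],"claw":-0.5},{"slide":[32,29,0],"angular":[0,0,0],"claw":-0.5},{"slide":[32,29,0],"angular":[0,0,0],"claw":-0.5},{"slide":[32,29,0],"angular":[0,0,0],"claw":-0.5},{"slide":[32,29,0],"angular":[0,0,0],"claw":-0.5},{"slide":[32,29,0],"angular":[0,0,0],"claw":-0.5},{"slide":[32,29,0],"angular":[0,0,0],"claw":-0.5}])

```text
time: 1.6
ee_pos: [0.4382, -0.3802, 0.25]
tcp_rot: [-180.0, -0.0, 68.6]
wrist_force: [-0.2, -0.6, 0.3]
opening: 0.0214
grasp_force: 0.0
```

```bash
cat >> h.py <<'E'
def L(p):
    z=np.load("cab.npz"); return (z["R"].T@(np.array(p)[:2]-z["c"])).round(4)
def st():
    o=bot.get_obs(); p=np.array(o["ee_pos"]); print("t",o["time"],"loc",L(p),"z",p[2].round(4),"rpy",np.round(o["tcp_rot"],1),"F",np.round(o["wrist_force"],1),"op",round(o["opening"],4),"q",np.round(o["q"],0))
E
python3 - <<'E'
from h import *
st(); snap("wrist","w1")
E
```

```text
t 1.6 loc [-0.3259  0.0496] z 0.25 rpy [-180.    -0.    68.6] F [-0.2 -0.6  0.3] op 0.0214 q [-41.   9.  15.  96.  -0.  70.]
```

View pics/w1.png

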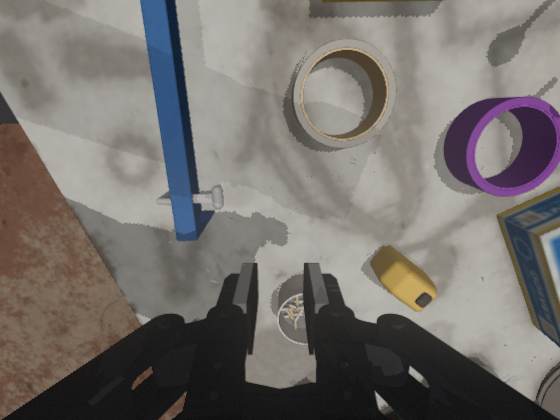

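The wrist view looks in along the cabinet's +x, which points up. The grey roll's top ring is centred at about (347,93), the door's inner edge runs from (165,0) to (210,240), and the strike tip is at (220,197).

Run:
```python
from h import *
for n,u,v,z in(("roll",347,93,.048),("rl",302,93,.048),("rr",396,93,.048),("strike",222,197,.075),("door",213,233,.0),("doortopin",192,180,.092),("doortopin2",168,0,.092)):
    p=ray("wrist",u,v,z); print(n,p,L(p))
```

```text
roll [ 0.5309 -0.3145  0.048 ] [-0.2309 -0.0126]
rl [ 0.493  -0.2997  0.048 ] [-0.2309  0.028 ]
rr [ 0.5723 -0.3306  0.048 ] [-0.2307 -0.0571]
strike [ 0.3925 -0.3574  0.075 ] [-0.3214  0.1005]
door [ 0.3453 -0.4065  0.    ] [-0.3843  0.1265]
doortopin [ 0.3794 -0.3317  0.092 ] [-0.3022  0.1221]
doortopin2 [ 0.421  -0.2054  0.092 ] [-0.1695  0.1295]
```

Call:
play_rows(increments=[{"slide":[30,20,0],"angular":[0,0,0],"claw":-0.5},{"slide":[31,20,10],"angular":[0,0,0],"claw":-0.5},{"slide":[30,21,20],"angular":[0,0,0],"claw":-0.5},{"slide":[0,0,40],"angular":[0,0,0],"claw":-0.5},{"slide":[0,0,40],"angular":[0,0,0],"claw":-0.5},{"slide":[0,0,40],"angular":[0,0,0],"claw":-0.5},{"slide":[0,0,25],"angular":[0,0,0],"claw":-0.5}])

```text
time: 2.35
ee_pos: [0.5256, -0.318, 0.0714]
tcp_rot: [-179.8, -0.0, 68.6]
wrist_force: [-0.8, -1.0, -0.2]
opening: 0.0212
grasp_force: 0.0
```

Call:
play_rows(increments=[{"slide":[0,0,10],"angular":[0,0,0],"claw":-0.5},{"slide":[0,0,10],"angular":[0,0,0],"claw":-0.5},{"slide":[0,0,10],"angular":[0,0,0],"claw":-0.5},{"slide":[0,0,0],"angular":[0,0,0],"claw":-0.5}])

```text
time: 2.75
ee_pos: [0.5267, -0.3189, 0.0448]
tcp_rot: [-180.0, -0.0, 68.6]
wrist_force: [0.1, -0.1, 0.4]
opening: 0.0214
grasp_force: 0.0
```

Run:
```python
from h import *
st()
a=snap("wrist","w2");b=snap("scene","s2")
cv2.imwrite("pics/ws2.png",np.hstack([cv2.resize(a,(400,300)),cv2.resize(b[120:345,100:400],(400,300))]))
```

```text
t 2.75 loc [-0.2365 -0.0104] z 0.0448 rpy [-180.    -0.    68.6] F [ 0.1 -0.1  0.4] op 0.0214 q [-31.  15.  -1.  74.  -0.  80.]
```

View pics/ws2.png

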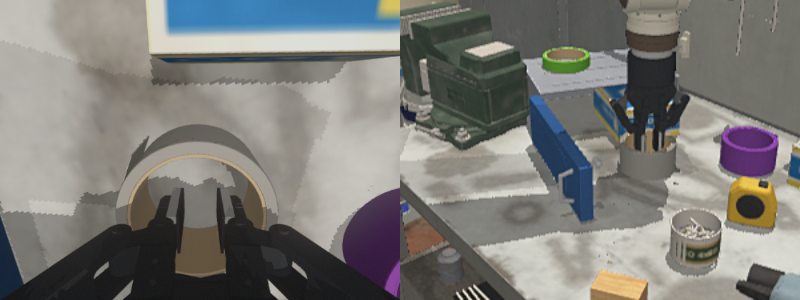

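The fingers are inside the roll's hole and touching nothing. Next I drag it sideways, then to the entrance.

Call:
play_rows(increments=[{"slide":[0,-12,-5],"angular":[0,0,0],"claw":-0.5},{"slide":[0,-14,0],"angular":[0,0,0],"claw":-0.5},{"slide":[0,-14,0],"angular":[0,0,0],"claw":-0.5},{"slide":[4,-14,0],"angular":[0,0,0],"claw":-0.5},{"slide":[10,-14,0],"angular":[0,0,0],"claw":-0.5},{"slide":[14,-10,0],"angular":[0,0,0],"claw":-0.5},{"slide":[16,-4,0],"angular":[0,0,0],"claw":-0.5},{"slide":[16,0,0],"angular":[0,0,0],"claw":-0.5}])

```text
time: 3.65
ee_pos: [0.4728, -0.2325, 0.0513]
tcp_rot: [179.9, 0.0, 68.6]
wrist_force: [-0.0, -0.5, 0.2]
opening: 0.0213
grasp_force: 0.4
```

Call:
play_rows(increments=[{"slide":[16,0,0],"angular":[0,0,0],"claw":-0.5},{"slide":[16,0,0],"angular":[0,0,0],"claw":-0.5},{"slide":[16,0,0],"angular":[0,0,0],"claw":-0.5},{"slide":[12,0,0],"angular":[0,0,0],"claw":-0.5},{"slide":[5,0,0],"angular":[0,0,0],"claw":-0.5},{"slide":[0,0,0],"angular":[0,0,0],"claw":-0.5}])

```text
time: 4.25
ee_pos: [0.4966, -0.1721, 0.0505]
tcp_rot: [180.0, -0.0, 68.7]
wrist_force: [-0.2, -1.2, 0.1]
opening: 0.0213
grasp_force: 0.0
```

Run:
```python
from h import *
st()
```

```text
t 4.25 loc [-0.1108  0.0713] z 0.0505 rpy [180.   -0.   68.7] F [-0.2 -1.2  0.1] op 0.0213 q [-19.   3. -15.  73.   0.  92.]
```

Call:
play_rows(increments=[{"slide":[-2,0,-15],"angular":[0,0,0],"claw":-0.5},{"slide":[0,0,-40],"angular":[0,0,0],"claw":-0.5},{"slide":[0,0,-45],"angular":[0,0,0],"claw":-0.2},{"slide":[-32,31,0],"angular":[0,0,0],"claw":0.2},{"slide":[-32,31,0],"angular":[0,0,0],"claw":0.2},{"slide":[-33,32,0],"angular":[0,0,0],"claw":0.2},{"slide":[-32,32,0],"angular":[0,0,0],"claw":0.2},{"slide":[0,0,0],"angular":[0,0,0],"claw":0.2}])

```text
time: 5.05
ee_pos: [0.5659, -0.3455, 0.1485]
tcp_rot: [-179.9, 0.0, 68.4]
wrist_force: [-0.6, 0.6, -0.7]
opening: 0.0508
grasp_force: 0.0
```

Call:
play_rows(increments=[{"slide":[0,0,0],"angular":[0,7.5,0],"claw":0.2},{"slide":[0,0,0],"angular":[0,7.5,0],"claw":0.2},{"slide":[0,0,0],"angular":[0,7.5,0],"claw":0.2},{"slide":[0,0,0],"angular":[0,7.5,0],"claw":0.2},{"slide":[0,0,0],"angular":[0,0,0],"claw":0.2}])

```text
time: 5.55
ee_pos: [0.5638, -0.3426, 0.1488]
tcp_rot: [-179.8, -30.2, 68.3]
wrist_force: [-0.0, -0.4, -0.9]
opening: 0.0514
grasp_force: 0.0
```

Run:
```python
from h import *
st(); a=snap("wrist","w3"); b=snap("top","t3")
cv2.imwrite("pics/wt3.png",np.hstack([cv2.resize(a,(400,300)),cv2.resize(b[120:300,130:370],(400,300))]))
```

```text
t 5.55 loc [-0.245  -0.0536] z 0.1488 rpy [-179.8  -30.2   68.3] F [-0.  -0.4 -0.9] op 0.0514 q [-42.  29.  24.  97.  28.  67.]
```

View pics/wt3.png

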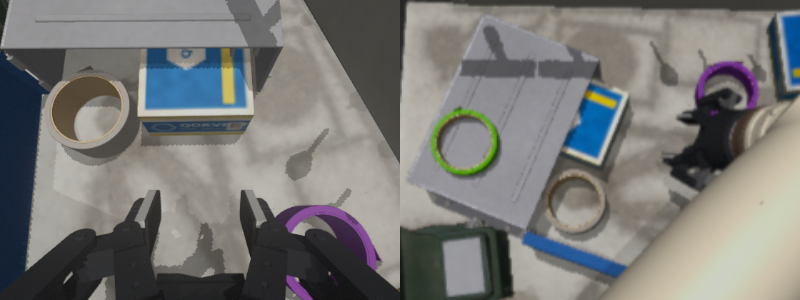

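The roll sits at the entrance, left of the carton. Next I lower the tilted fingers and push the carton in.

Call:
play_rows(increments=[{"slide":[-4,0,30],"angular":[0,0,0],"claw":0.2},{"slide":[-4,0,30],"angular":[0,0,0],"claw":0.2},{"slide":[-4,0,30],"angular":[0,0,0],"claw":0.2},{"slide":[-3.5,0,27],"angular":[0,0,0],"claw":0.2},{"slide":[0,0,0],"angular":[0,0,0],"claw":0.2}])

```text
time: 6.15
ee_pos: [0.5815, -0.2956, 0.0392]
tcp_rot: [-179.8, -29.9, 68.6]
wrist_force: [0.3, 0.0, -0.8]
opening: 0.0514
grasp_force: 0.0
```

Call:
play_rows(increments=[{"slide":[13,0,7.5],"angular":[0,0,0],"claw":0.2},{"slide":[13,0,7.5],"angular":[0,0,0],"claw":0.2},{"slide":[10,0,5.8],"angular":[0,0,0],"claw":0.2},{"slide":[10,0,5.8],"angular":[0,0,0],"claw":0.2},{"slide":[10,0,5.8],"angular":[0,0,0],"claw":0.2},{"slide":[0,0,0],"angular":[0,0,0],"claw":0.2}])

```text
time: 6.75
ee_pos: [0.6062, -0.2367, 0.0415]
tcp_rot: [180.0, -30.0, 68.7]
wrist_force: [-0.1, 0.2, 0.5]
opening: 0.0515
grasp_force: 0.0
```

Run:
```python
from h import *
st(); a=snap("wrist","w4")
```

```text
t 6.75 loc [-0.131  -0.0544] z 0.0415 rpy [180.  -30.   68.7] F [-0.1  0.2  0.5] op 0.0515 q [-33.  25.   7.  79.  29.  77.]
```

View pics/w4.png

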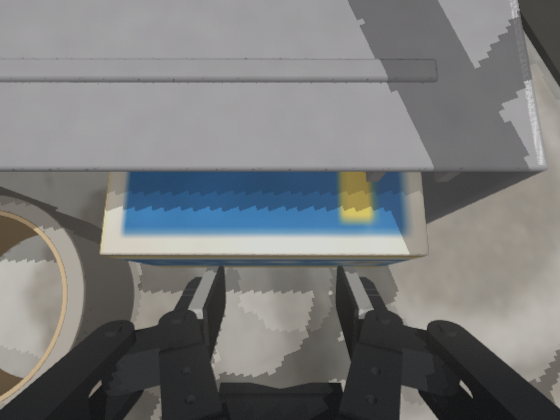

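The carton's front edge is now at v≈255, with the roof edge at v=170. It's nearly square to the cabinet, so I keep pushing.

Call:
play_rows(increments=[{"slide":[8.2,0,4.8],"angular":[0,0,0],"claw":0.2},{"slide":[8.2,0,4.8],"angular":[0,0,0],"claw":0.2},{"slide":[8.2,0,4.8],"angular":[0,0,0],"claw":0.2},{"slide":[8.2,0,4.8],"angular":[0,0,0],"claw":0.2},{"slide":[0,0,0],"angular":[0,0,0],"claw":0.2}])

```text
time: 7.3
ee_pos: [0.6199, -0.2014, 0.0409]
tcp_rot: [-180.0, -30.0, 68.7]
wrist_force: [-0.3, -0.3, -0.2]
opening: 0.0513
grasp_force: 0.0
```

Run:
```python
from h import *
st(); a=snap("wrist","w5")
```

```text
t 7.3 loc [-0.0931 -0.0542] z 0.0409 rpy [-180.   -30.    68.7] F [-0.3 -0.3 -0.2] op 0.0513 q [-30.  23.   5.  76.  30.  80.]
```

View pics/w5.png

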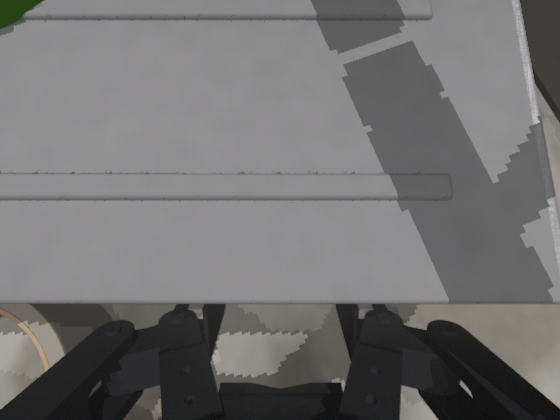

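The carton is behind the roof's front edge (v=303) and out of sight, so it's fully in. Now I back off and get behind the roll.

Call:
play_rows(increments=[{"slide":[-24,0,-14],"angular":[0,0,0],"claw":0.2},{"slide":[-24,0,-14],"angular":[0,0,0],"claw":0.2},{"slide":[-24,0,-14],"angular":[0,0,0],"claw":0.0},{"slide":[-24,0,-14],"angular":[0,0,0],"claw":-0.3},{"slide":[17,0,-30],"angular":[0,0,0],"claw":-0.3},{"slide":[18,0,-31],"angular":[0,0,0],"claw":-0.3}])

```text
time: 7.95
ee_pos: [0.5778, -0.3073, 0.1109]
tcp_rot: [-179.8, -30.1, 68.4]
wrist_force: [0.8, 0.2, 0.2]
opening: 0.0298
grasp_force: 0.0
```

Call:
play_rows(increments=[{"slide":[0,-29,0],"angular":[0,0,0],"claw":-0.3},{"slide":[0,-29,0],"angular":[0,0,0],"claw":-0.3},{"slide":[0,-30,0],"angular":[0,0,0],"claw":-0.3},{"slide":[0,-30,0],"angular":[0,0,0],"claw":-0.3},{"slide":[0,0,0],"angular":[0,0,0],"claw":-0.3}])

```text
time: 8.45
ee_pos: [0.4665, -0.2626, 0.1119]
tcp_rot: [-179.9, -30.0, 68.5]
wrist_force: [0.7, -0.2, 0.6]
opening: 0.0299
grasp_force: 0.0
```

Run:
```python
from h import *
st(); a=snap("wrist","w6")
```

```text
t 8.45 loc [-0.206   0.0662] z 0.1119 rpy [-179.9  -30.    68.5] F [ 0.7 -0.2  0.6] op 0.0299 q [-43.  12.  -2.  88.  28.  66.]
```

View pics/w6.png

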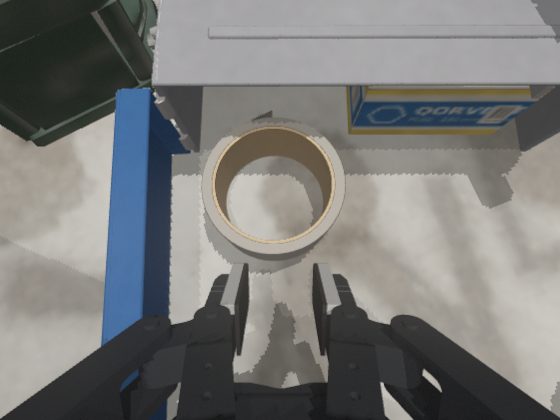

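The carton stands inside, with its front face visible behind the roof edge. The roll at (273,190) is aligned with the fingers, so I lower and push it in.

Call:
play_rows(increments=[{"slide":[-12,-1,21],"angular":[0,0,0],"claw":-0.3},{"slide":[-12,-1,21],"angular":[0,0,0],"claw":-0.3},{"slide":[-12,0,20],"angular":[0,0,0],"claw":-0.3},{"slide":[0,0,0],"angular":[0,0,0],"claw":-0.3},{"slide":[13,0,7.5],"angular":[0,0,0],"claw":-0.3},{"slide":[10,0,5.8],"angular":[0,0,0],"claw":-0.3},{"slide":[10,0,5.8],"angular":[0,0,0],"claw":-0.3},{"slide":[10,0,5.8],"angular":[0,0,0],"claw":-0.3}])

```text
time: 9.3
ee_pos: [0.4861, -0.2158, 0.0409]
tcp_rot: [179.9, -30.0, 68.7]
wrist_force: [-0.5, -1.0, 1.9]
opening: 0.0301
grasp_force: 0.6
```

Call:
play_rows(increments=[{"slide":[10,0,5.8],"angular":[0,0,0],"claw":-0.3},{"slide":[10,0,5.8],"angular":[0,0,0],"claw":-0.3},{"slide":[10,0,5.8],"angular":[0,0,0],"claw":-0.3},{"slide":[10,0,5.8],"angular":[0,0,0],"claw":-0.3},{"slide":[10,0,5.8],"angular":[0,0,0],"claw":-0.3},{"slide":[0,0,0],"angular":[0,0,0],"claw":-0.3}])

```text
time: 9.9
ee_pos: [0.5066, -0.1615, 0.0399]
tcp_rot: [-180.0, -30.0, 68.7]
wrist_force: [0.4, 0.9, -0.3]
opening: 0.03
grasp_force: 0.0
```

Run:
```python
from h import *
st()
```

```text
t 9.9 loc [-0.0973  0.0658] z 0.0399 rpy [-180.   -30.    68.7] F [ 0.4  0.9 -0.3] op 0.03 q [-32.   8. -14.  74.  29.  78.]
```

Call:
play_rows(increments=[{"slide":[5,0,3],"angular":[0,0,0],"claw":-0.3},{"slide":[5,0,3],"angular":[0,0,0],"claw":-0.3},{"slide":[0,0,0],"angular":[0,0,0],"claw":-0.3},{"slide":[-26,0,-15],"angular":[0,0,0],"claw":-0.3},{"slide":[-26,0,-15],"angular":[0,0,0],"claw":-0.3},{"slide":[-26,0,-15],"angular":[0,0,0],"claw":-0.3},{"slide":[-20,0,-12],"angular":[0,0,0],"claw":-0.3}])

```text
time: 10.6
ee_pos: [0.4686, -0.2591, 0.0399]
tcp_rot: [-180.0, -30.0, 68.6]
wrist_force: [0.3, -0.1, -0.2]
opening: 0.0298
grasp_force: 0.0
```

Call:
play_rows(increments=[{"slide":[10,10,-30],"angular":[0,0,0],"claw":-0.5},{"slide":[10,10,-30],"angular":[0,0,0],"claw":-1},{"slide":[0,0,0],"angular":[0,0,0],"claw":-1}])

```text
time: 10.9
ee_pos: [0.4849, -0.279, 0.1058]
tcp_rot: [179.6, -29.9, 68.7]
wrist_force: [-1.2, -0.1, -0.4]
opening: -0.0002
grasp_force: 0.0
```

Run:
```python
from h import *
st(); a=snap("wrist","w7")
```

```text
t 10.9 loc [-0.2146  0.0432] z 0.1058 rpy [179.6 -29.9  68.7] F [-1.2 -0.1 -0.4] op -0.0002 q [-43.  15.   1.  88.  28.  66.]
```

View pics/w7.png

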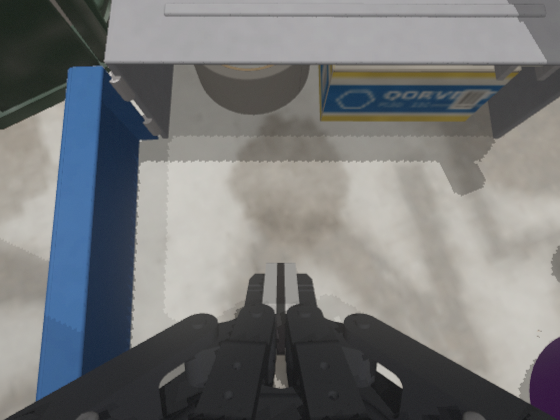

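Both are inside. I'll measure their front extents at bench level: the roll's base bottom is at (252,113) and the carton's base corners are at (321,121) and (470,121).

Run:
```python
from h import *
for n,u,v,z in(("rollfront",252,113,0),("cL",321,121,0),("cR",470,121,0),("roofedge",280,64,.094),("doorin",168,138,.004),("doorfarbot",132,345,.004),("door top in",103,66,.092),("doortopin2",70,330,.092)):
    p=ray("wrist",u,v,z); print(n,p,L(p))
```

```text
rollfront [ 0.5151 -0.1349 -0.    ] [-0.0695  0.0677]
cL [ 0.5643 -0.1618  0.    ] [-0.0765  0.012 ]
cR [ 0.6763 -0.2057  0.    ] [-0.0765 -0.1083]
roofedge [ 0.527  -0.1658  0.094 ] [-0.0939  0.0453]
doorin [ 0.4459 -0.1332  0.004 ] [-0.0931  0.1327]
doorfarbot [ 0.377  -0.2704  0.004 ] [-0.246   0.1467]
door top in [ 0.4402 -0.1316  0.092 ] [-0.0937  0.1386]
doortopin2 [ 0.3918 -0.2551  0.092 ] [-0.2264  0.1385]
```

Both stand about 16 mm inside the front plane. Next I go round to the door's outer side, raised and with the tool upright.

Call:
play_rows(increments=[{"slide":[17,0,-29],"angular":[0,0,0],"claw":-1},{"slide":[17,0,-29],"angular":[0,0,0],"claw":-1},{"slide":[16,0,-28],"angular":[0,0,0],"claw":-1},{"slide":[0,0,0],"angular":[0,-7.5,0],"claw":-1},{"slide":[0,0,0],"angular":[0,-7.5,0],"claw":-1},{"slide":[0,0,0],"angular":[0,-7.5,0],"claw":-1},{"slide":[0,0,0],"angular":[0,-7.5,0],"claw":-1},{"slide":[-12,-20,0],"angular":[0,0,0],"claw":-1}])

```text
time: 11.75
ee_pos: [0.462, -0.278, 0.2005]
tcp_rot: [180.0, 0.2, 68.9]
wrist_force: [-0.4, 0.4, 0.3]
opening: 0.0003
grasp_force: 0.0
```

Call:
play_rows(increments=[{"slide":[-10,-34,0],"angular":[0,0,0],"claw":-1},{"slide":[-10,-34,0],"angular":[0,0,0],"claw":-1},{"slide":[-10,-34,0],"angular":[0,0,0],"claw":-1},{"slide":[-10,-34,0],"angular":[0,0,0],"claw":-1},{"slide":[0,-31,0],"angular":[0,0,0],"claw":-1},{"slide":[0,0,0],"angular":[0,0,0],"claw":-1}])

```text
time: 12.35
ee_pos: [0.2876, -0.2554, 0.2009]
tcp_rot: [-179.9, -0.0, 68.5]
wrist_force: [1.6, -0.5, 0.2]
opening: -0.0003
grasp_force: 0.0
```

Run:
```python
from h import *
st(); a=snap("wrist","w8")
```

```text
t 12.35 loc [-0.2647  0.2354] z 0.2009 rpy [-179.9   -0.    68.5] F [ 1.6 -0.5  0.2] op -0.0003 q [-42. -18. -17.  92.  -0.  70.]
```

View pics/w8.png

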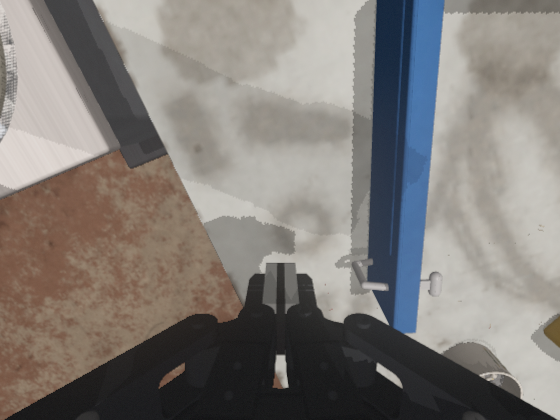

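The door's outer face is right of the fingers, with the handle nearer at (372,287). I descend there, clear of it.

Call:
play_rows(increments=[{"slide":[0,0,36],"angular":[0,0,0],"claw":-1},{"slide":[0,0,36],"angular":[0,0,0],"claw":-1},{"slide":[0,0,36],"angular":[0,0,0],"claw":-1},{"slide":[0,0,36],"angular":[0,0,0],"claw":-1},{"slide":[0,0,0],"angular":[0,0,0],"claw":-1}])

```text
time: 12.9
ee_pos: [0.2884, -0.2545, 0.0527]
tcp_rot: [-179.6, -0.2, 68.6]
wrist_force: [0.2, 0.1, -0.3]
opening: 0.0002
grasp_force: 0.0
```

Run:
```python
from h import *
st()
h=np.array([-.0925,.135])
for th in np.radians([100,90,80,70,60,50,40,30,20,10,4,0]):
    u=np.array([-np.sin(th),-np.cos(th)]);n=np.array([-np.cos(th),np.sin(th)])
    rf=.0145*abs(n[1])+.011*abs(n[0])
    p=h+.17*u+(.02+rf)*n; print(np.degrees(th).round(),(p*1000).round(1))
```

```text
t 12.9 loc [-0.2636  0.235 ] z 0.0527 rpy [-179.6   -0.2   68.6] F [ 0.2  0.1 -0.3] op 0.0002 q [-41. -17. -32.  76.   0.  70.]
100.0 [-253.6  200.2]
90.0 [-262.5  169.5]
80.0 [-266.2  141.1]
70.0 [-265.  112.]
60.0 [-258.8   83. ]
50.0 [-247.3   55. ]
40.0 [-230.7   29. ]
30.0 [-209.3    6.2]
20.0 [-183.8  -12.7]
10.0 [-154.9  -26.6]
4.0 [-136.3  -32.4]
0.0 [-123.5  -35. ]
```

Call:
play_rows(increments=[{"slide":[0,22,0],"angular":[0,0,0],"claw":-1},{"slide":[0,22,0],"angular":[0,0,0],"claw":-1},{"slide":[0,21,0],"angular":[0,0,0],"claw":-1},{"slide":[-1.5,14,0],"angular":[0,0,0],"claw":-1},{"slide":[-1.5,14,0],"angular":[0,0,0],"claw":-1},{"slide":[0.5,14.5,0],"angular":[0,0,0],"claw":-1},{"slide":[0.5,14.5,0],"angular":[0,0,0],"claw":-1},{"slide":[3,14.5,0],"angular":[0,0,0],"claw":-1}])

```text
time: 13.7
ee_pos: [0.4191, -0.3061, 0.0589]
tcp_rot: [180.0, 0.0, 68.6]
wrist_force: [-0.7, -0.2, 0.7]
opening: -0.0003
grasp_force: 0.0
```

Call:
play_rows(increments=[{"slide":[3,14.5,0],"angular":[0,0,0],"claw":-1},{"slide":[6,14,0],"angular":[0,0,0],"claw":-1},{"slide":[6,14,0],"angular":[0,0,0],"claw":-1},{"slide":[8,13,0],"angular":[0,0,0],"claw":-1},{"slide":[8,13,0],"angular":[0,0,0],"claw":-1},{"slide":[11,11.5,0],"angular":[0,0,0],"claw":-1},{"slide":[11,11.5,0],"angular":[0,0,0],"claw":-1},{"slide":[0,0,0],"angular":[0,0,0],"claw":-1}])

```text
time: 14.5
ee_pos: [0.5241, -0.2885, 0.0574]
tcp_rot: [180.0, -0.0, 68.7]
wrist_force: [0.1, 0.4, 0.1]
opening: -0.0001
grasp_force: 0.0
```

Run:
```python
from h import *
st()
```

```text
t 14.5 loc [-0.2091  0.0032] z 0.0574 rpy [180.   -0.   68.7] F [0.1 0.4 0.1] op -0.0001 q [-29.  12.  -3.  75.   0.  82.]
```

Call:
play_rows(increments=[{"slide":[12.5,9.5,0],"angular":[0,0,0],"claw":-1},{"slide":[13,9.5,0],"angular":[0,0,0],"claw":-1},{"slide":[14.5,7,0],"angular":[0,0,0],"claw":-1},{"slide":[14.5,7,0],"angular":[0,0,0],"claw":-1},{"slide":[9,3,0],"angular":[0,0,0],"claw":-1},{"slide":[5,2,0],"angular":[0,0,0],"claw":-1},{"slide":[0,0,0],"angular":[0,0,0],"claw":-1}])

```text
time: 15.2
ee_pos: [0.583, -0.2389, 0.0574]
tcp_rot: [-180.0, -0.0, 68.6]
wrist_force: [0.1, -0.6, 0.6]
opening: -0.0004
grasp_force: 0.0
```

Call:
play_rows(increments=[{"slide":[5,1,0],"angular":[0,0,0],"claw":-1},{"slide":[4,0,0],"angular":[0,0,0],"claw":-1},{"slide":[4,0,0],"angular":[0,0,0],"claw":-1},{"slide":[0,0,0],"angular":[0,0,0],"claw":-1}])

```text
time: 15.6
ee_pos: [0.5882, -0.2279, 0.0577]
tcp_rot: [180.0, -0.0, 68.6]
wrist_force: [0.6, 0.1, -0.6]
opening: -0.0001
grasp_force: 0.0
```

Run:
```python
from h import *
st()
```

```text
t 15.6 loc [-0.1293 -0.0344] z 0.0577 rpy [180.   -0.   68.6] F [ 0.6  0.1 -0.6] op -0.0001 q [-21.  17.   2.  76.   0.  90.]
```

Call:
play_rows(increments=[{"slide":[3,0,0],"angular":[0,0,0],"claw":-1},{"slide":[0,0,0],"angular":[0,0,0],"claw":-1}])

```text
time: 15.8
ee_pos: [0.5894, -0.2248, 0.0575]
tcp_rot: [-180.0, -0.0, 68.6]
wrist_force: [-0.5, 0.1, 0.1]
opening: 0.0002
grasp_force: 0.0
```

Call:
play_rows(increments=[{"slide":[3,0,0],"angular":[0,0,0],"claw":-1},{"slide":[0,0,0],"angular":[0,0,0],"claw":-1}])

```text
time: 16.0
ee_pos: [0.5897, -0.224, 0.0576]
tcp_rot: [-180.0, 0.2, 68.5]
wrist_force: [-4.7, -9.8, 0.6]
opening: 0.0001
grasp_force: 0.0
```

Call:
play_rows(increments=[{"slide":[2,0,0],"angular":[0,0,0],"claw":-1},{"slide":[0,0,0],"angular":[0,0,0],"claw":-1}])

```text
time: 16.2
ee_pos: [0.5897, -0.224, 0.0576]
tcp_rot: [-180.0, 0.4, 68.4]
wrist_force: [-8.7, -19.9, 1.1]
opening: -0.0001
grasp_force: 0.0
```

The stall at about -0.125 m with 21 N, well over the 11 N catch force, fits a seated door. I'll back off and check the blue door's top edge numerically.

Call:
play_rows(increments=[{"slide":[1,0,0],"angular":[0,0,0],"claw":-1},{"slide":[0,0,0],"angular":[0,0,0],"claw":-1}])

```text
time: 16.4
ee_pos: [0.5897, -0.2239, 0.0576]
tcp_rot: [-180.0, 0.5, 68.4]
wrist_force: [-10.1, -24.9, 1.8]
opening: 0.0001
grasp_force: 0.0
```

Call:
play_rows(increments=[{"slide":[-10,0,0],"angular":[0,0,0],"claw":-1},{"slide":[-25,0,0],"angular":[0,0,0],"claw":-1},{"slide":[-35,0,-10],"angular":[0,0,0],"claw":-1},{"slide":[-40,0,-30],"angular":[0,0,0],"claw":-1},{"slide":[-30,-20,-40],"angular":[0,0,0],"claw":-1},{"slide":[0,-30,-40],"angular":[0,0,0],"claw":-1},{"slide":[0,-20,-40],"angular":[0,0,0],"claw":-1},{"slide":[0,0,0],"angular":[0,0,0],"claw":-1}])

```text
time: 17.2
ee_pos: [0.477, -0.3233, 0.2217]
tcp_rot: [179.5, 0.1, 68.5]
wrist_force: [0.5, -0.5, -0.3]
opening: 0.0
grasp_force: 0.0
```

Run:
```python
from h import *
st()
for n in ("wrist","top"):
    a=snap(n,n[0]+"9"); hsv=cv2.cvtColor(a,cv2.COLOR_BGR2HSV)
    m=cv2.inRange(hsv,(100,120,50),(118,255,255))
    for c in cv2.findContours(m,0,2)[0]:
        if cv2.contourArea(c)>200:
            pts=[L(ray(n,u,v,.092)) for u,v in cv2.boxPoints(cv2.minAreaRect(c))]
            print(n,cv2.contourArea(c),cv2.boundingRect(c),[list(p) for p in pts])
for x in(-.0925,-.1125):
  for y in(.135,-.135):
    z=np.load("cab.npz"); w=z["c"]+z["R"]@[x,y]; print(x,y,[proj(n,[*w,.092]) for n in("wrist","top")])
```

```text
t 17.2 loc [-0.2588  0.0343] z 0.2217 rpy [1.795e+02 1.000e-01 6.850e+01] F [ 0.5 -0.5 -0.3] op 0.0 q [-34.   8.  10.  92.   0.  77.]
wrist 530.0 (539, 307, 21, 75) [[np.float64(-0.3438), np.float64(-0.187)], [np.float64(-0.3439), np.float64(-0.2041)], [np.float64(-0.4227), np.float64(-0.2239)], [np.float64(-0.4226), np.float64(-0.2053)]]
wrist 368.5 (517, 255, 43, 25) [[np.float64(-0.3112), np.float64(-0.1607)], [np.float64(-0.2953), np.float64(-0.1921)], [np.float64(-0.3066), np.float64(-0.1992)], [np.float64(-0.3228), np.float64(-0.1676)]]
wrist 1027.5 (148, 0, 280, 15) [[np.float64(-0.1148), np.float64(0.1194)], [np.float64(-0.1147), np.float64(-0.061)], [np.float64(-0.1228), np.float64(-0.0621)], [np.float64(-0.1228), np.float64(0.1203)]]
top 816.5 (207, 156, 50, 104) [[np.float64(-0.093), np.float64(0.1332)], [np.float64(-0.0932), np.float64(-0.1337)], [np.float64(-0.1172), np.float64(-0.1329)], [np.float64(-0.116), np.float64(0.1336)]]
top 2328.0 (360, 125, 64, 46) [[np.float64(-0.3193), np.float64(-0.2995)], [np.float64(-0.455), np.float64(-0.3706)], [np.float64(-0.4974), np.float64(-0.2728)], [np.float64(-0.3637), np.float64(-0.2034)]]
-0.0925 0.135 [array([118.1, -41.6]), array([205.4, 257.9])]
-0.0925 -0.135 [array([553.1, -41.6]), array([249.6, 155.1])]
-0.1125 0.135 [array([122.7,  -4.5]), array([213.3, 261.1])]
-0.1125 -0.135 [array([545.5,  -4.6]), array([257.2, 158.1])]
```

The door lies parallel to the cabinet front to within about 1 mm over 267 mm, and it stayed shut after release, so it's seated. I'm handing in.

```bash
python3 -c "
from workcell import bot; print(bot.job_done())"
```

```text
the job is handed in; nothing more can be done
None
```

I pushed the carton and the grey tape roll about 16 mm or more inside the cabinet front and shut the blue door until it seated and held, then handed the job in at about 17 s; the hand-in returned no verdict, and I did not re-measure the other items afterwards.

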